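# Pin the crooked cover of a water trap

### The job

The oval cover of the water trap sits crooked on its leaning neck. Turn it by its bar handle until its two holes line up with those of the neck flange below, then push the thick locking pin through the big holes and the thin one through the small holes, both fully home with their collars flat on the cover. Let go of everything, and do not shove the spray bottle, tape roll, spanner or logger about.

Things in the scene. Friction and masses are not known exactly. Their poses are not given: they have to be found in the camera images.
- trap: Water trap, fixed: upright steel pot, 92 mm across, 122 mm high, on a 136 mm square foot plate; origin on the desk under the pot's axis, z up. A round neck (48 mm) leans 30 degrees from vertical towards the trap's -x side (to the robot's right). A small tube fitting stands on the pot's top, another sticks out low at its +y side.
- neck_big (a point): Middle of the upper mouth of the big hole (17 mm) of the neck's fixed oval flange (10 mm thick, 124 x 70 mm). z is the neck's axis, up and out, 30 degrees from vertical; y is level, along the flange from the small hole to the big one; x runs up the slope. The hole is 44 mm from the neck's axis; 30 mm of free space below it.
- neck_small (a point): The same for the small hole (12 mm), 44 mm from the axis on the other side (88 mm from neck_big along -y). Same axes.
- cover (a joint): Turn of the cover on the neck's axis (rad), counter-clockwise positive seen from above the cover; 0 when its holes lie exactly over the neck's; stops at -1.3 and 1.3. Starts at 0.5 to 1.15. It turns stiffly (0.12 N m) and stays where it is left; a pin's tapered end pushed into both holes also drags it into line.
- cover_big (a point): Middle of the upper mouth of the cover's big hole (17 mm). The cover is an aluminium oval plate of the neck flange's outline, 10 mm thick, 2 mm above it (seal between). Axes of the cover: z out along the neck's axis, y from the small hole to the big one, x across. 12 mm above neck_big when in line.
- cover_small (a point): The same for the small hole (12 mm) in the cover, 44 mm from the axis on the other side. Same axes.
- cover_bar (a point): Middle of the cover's bar handle, on the turning axis, 30 mm above the cover's top face. The handle is a round steel bar, 12 mm thick, lying across the cover (along the cover's x), 52 mm between its two posts; its top is 36 mm above the cover's face. Round its feet the face has a flat boss 52 mm across and 4 mm high.
- rest: Grey plastic rest block, fixed, 54 x 128 x 45 mm, origin under its centre; two holes of 16 mm, 34 mm to either side of the middle along its y, 40 mm deep, each with a pin standing in it.
- pin_thick: Thick locking pin, steel, standing in a hole of the rest block: shank 14 mm thick, 36 mm long, end tapered; collar 29 mm across, 4 mm thick; above it a knurled round grip 22 mm thick. Origin at the middle of the collar's underside, z along the pin to the grip, whose top is at z = 30 mm; the shank ends at z = -36 mm. 0.07 to 0.14 kg.
- pin_thin: Thin locking pin, standing in the other hole of the rest block, loosely (its place in the hole may be 3 mm off centre): shank 9 mm, 36 mm long with a tapered end, collar 25 mm across and 4 mm thick, knurled grip 14 mm thick; origin, axes and heights as for the thick pin. 0.03 to 0.07 kg.
- leak_spray: Bystander: white spray bottle with a red spout, 53 mm across, 160 mm high, standing.
- ptfe_tape: Bystander: roll of white tape, 48 mm across, 13 mm high, lying flat.
- spanner: Bystander: combination spanner, 177 mm long, lying flat.
- logger: Bystander: small data logger box, 75 x 50 x 32 mm, lying flat.

How it is judged:
By the outcome, as a careful person would: the job done as asked, in the order asked, and still so for the second after the job is handed in, with the robot touching nothing.
It also fails if it takes over 72 s, if anything falls off the work surface, if the arm or the gripper's body presses on something with over 40 N, if the wrist force passes 120 N, or if a joint passes its speed limit or range.

### The arm

A 6-joint arm with a two-finger parallel gripper is mounted at the origin on a cart in front of the work surface, level with it; the furniture and walls round the work are solid. World frame = base frame: x ahead of the robot, y to its left, z up, the work surface at z = 0. Lengths are in m, angles in degrees, forces in N, time in s.
With the tool pointing down it reaches from about 0.35 to 0.875 m from the base axis. Payload 4.2 kg.
Tool frame: the origin (TCP) lies midway between the tips of the shut fingers; the grasp point (between the pads) lies 19 mm behind it; z points along the fingers, y is the line along which they close (so a half turn about z gives the same grasp; the last joint's range is limited). The gripper opens to 87 mm and grips with 3 to 60 N. Pads are 19 mm wide; open, the fingers measure 117 mm over their backs; the gripper's body (75 mm by 190 mm) begins 51 mm behind the grasp point.
Start: joints at [-56.517, 22.042, 0.453, 0, -68.411, -14.817], TCP at [0.2, -0.592, 0.223] pointing down, gripper open.
Joint ranges: [-179.83, 179.83], [-69.29, 118.12], [-61.27, 80.66], [-181.25, 117.63], [-171.15, -9.14], [-177.46, 177.46]. Speed limits (degrees/s): [159.86, 159.86, 180, 180, 180, 180].

### API

Orientations are given as [roll, pitch, yaw] about the fixed x, y, z axes, in that order (R = Rz(yaw) Ry(pitch) Rx(roll)).
In Python, from workcell import env gives the robot as it stands. Calls block until the motion is done:
- env.goto(position, orientation): joint-space move of the TCP to a pose.
- env.move_straight(position, rotation=None, rate=0.15, force_limit=None): straight line of the TCP; rotation=None keeps the orientation; rate is the mean speed in m/s. With force_limit (N) it stops when the force on the tool has changed by that much, and returns True; else False.
- env.set_joints(angles): joint-space move.
- env.gripper_to(opening, grasp_force=None): opening from 0.0 (shut) to 1.0 (fully open); grasp_force is the grip in N (None keeps the last); returns when the fingers have stopped.
- env.dwell(seconds).
- env.inverse_kinematics(position, orientation): joint angles nearest the present ones, or None.
- env.read_state(): the state.
- env.grab_frame(name): name is "scene" or "side" or "wrist"; returns a dict with "image" (420x560x3 uint8, blue, green, red), "fx", "fy", "cx", "cy" (pixels), "position" and "orientation" of the camera in the world. Camera axes: x right, y up, looking along -z (the intrinsics and any distortion apply to the point x, -y, -z); pixel columns grow to the right and rows downward; lengths in m; the calibration is good to about 2 mm. A picture is of the moment at which its call begins. There is no depth.
A pose or a line that the arm cannot do raises env.Unreachable and nothing moves.
- env.close_job(): hands the job in; it is judged then, once.
Trained networks look in a picture, given as the dict that the camera call returned (one of the last four; its "shot" number tells which), for a name from the list of things; names that differ only in an ending like _2 or _b are one class to them, and where a whole thing is asked for, a point or a joint stands for the part that bears it (a point fixed in the world has none). Each returns a list of dicts, best first, with "score" (0 to 1); they miss things now and then, are a little off and sometimes report something else, mostly with a low value. They report only what shows in the picture. A call takes as long as a camera call.
- env.search_frame(picture, thing): "xyz" ([x, y, z] in m, in world coordinates, good to about 4 mm: the middle of the surface that is visible of it).
- env.trace(picture, thing): "mask" (420x560 bool, what is visible of it).
The state is a dict: "clock": time; "joint_positions": joint angles; "qvel": joint speeds; "joint_torque": joint torques, N m; "position": TCP position; "tool_rot": TCP orientation; "force": force on the tool from outside, world axes, zero at the start; "wrist_torque": the same for the moment, N m; "opening": opening from 0.0 (shut) to 1.0 (fully open); "finger_force": force on a finger pad.
Only numpy, scipy, OpenCV 4.12 (cv2) and the standard library are available. Lean on these libraries where they do the work, as an engineer would, in place of code of your own. Each camera call takes 0.05 s, during which the arm holds its last target. There are 200 camera calls.

## Working session

There is one attempt and no reset: what is moved stays moved. The work goes in short steps, each a Python script; the robot and the scene stay as the last script left them, time stands still between calls to the robot, and variables do not carry over. Pictures are saved under pics/ and viewed, at most 10 in all, crops included, and the job is handed in when it is done.

```bash
ls; mkdir -p pics; cat > h.py <<'E'
from workcell import env
import numpy as np, cv2
from scipy.spatial.transform import Rotation as R
np.set_printoptions(precision=4, suppress=True)
E
python3 - <<'E'
from h import *
fs={}
for c in ("scene","side"):
    f=env.grab_frame(c); fs[c]=f; 
    cv2.imwrite(f"pics/{c}0.png",f["image"])
    print(c,f["fx"],f["fy"],f["cx"],f["cy"],f["position"],f["orientation"],[k for k in f])
    for t in ("trap","cover","cover_big","cover_small","cover_bar","rest","pin_thick","pin_thin","leak_spray","ptfe_tape","spanner","logger"):
        print(t,[(np.round(d["xyz"],4),round(d["score"],2)) for d in env.search_frame(f,t)[:2]])
im=np.hstack([fs[c]["image"] for c in fs]); 
print(env.read_state())
E
```

```text
pics
workcell.py
scene 440.3549702303765 440.3549702303765 286.97873393658176 212.86105774217978 [0.2403 0.4741 0.9167] [  39.6391    0.3589 -149.3381] ['image', 'fx', 'fy', 'cx', 'cy', 'position', 'orientation', 'shot']
trap [(array([ 0.5487, -0.1149,  0.1013]), 0.65)]
cover [(array([ 0.5577, -0.1755,  0.1771]), 0.93)]
cover_big [(array([ 0.5635, -0.1782,  0.181 ]), 0.62)]
cover_small [(array([ 0.5646, -0.1729,  0.1845]), 0.71)]
cover_bar [(array([ 0.5616, -0.1759,  0.182 ]), 0.86)]
rest [(array([0.5032, 0.0992, 0.0481]), 0.67)]
pin_thick [(array([0.525 , 0.0847, 0.0706]), 0.48)]
pin_thin [(array([0.4668, 0.1144, 0.0593]), 0.52)]
leak_spray [(array([ 0.6878, -0.1664,  0.0803]), 0.85)]
ptfe_tape [(array([ 0.6859, -0.0687,  0.0147]), 0.63)]
spanner [(array([ 0.627 , -0.418 ,  0.0051]), 0.41)]
logger [(array([ 0.5585, -0.1718,  0.177 ]), 0.29)]
side 410.4431757851555 410.4431757851555 281.3546763863705 210.99871895482002 [ 0.3939 -0.958   0.5708] [ 65.277   -0.7493 -11.3677] ['image', 'fx', 'fy', 'cx', 'cy', 'position', 'orientation', 'shot']
trap [(array([0.4948, 0.0804, 0.0337]), 0.7
[... 520 characters left out ...]
[ 0.559 , -0.1963,  0.172 ]), 0.73)]
ptfe_tape [(array([ 0.6862, -0.0797,  0.0175]), 0.75)]
spanner [(array([ 0.6178, -0.4114,  0.0033]), 0.63)]
logger [(array([0.4725, 0.2144, 0.0209]), 0.67)]
{'clock': 1.3, 'joint_positions': array([-56.5161,  22.0433,   0.4534,  -0.0001, -68.4109, -14.8177]), 'qvel': array([ 0.0267,  0.0383,  0.0251,  0.0447, -0.0305,  0.0324]), 'joint_torque': array([ -0.0002, -39.0476,  18.7612,   4.2244,   0.0153,  -0.    ]), 'position': array([ 0.2001, -0.5921,  0.2225]), 'tool_rot': array([ 179.9992,   -0.0001, -161.3338]), 'force': array([ 0.2346,  0.5424, -0.0323]), 'wrist_torque': array([0.0126, 0.0012, 0.035 ]), 'finger_force': 0.0, 'opening': 0.9992908537156043}
```

View pics/scene0.png

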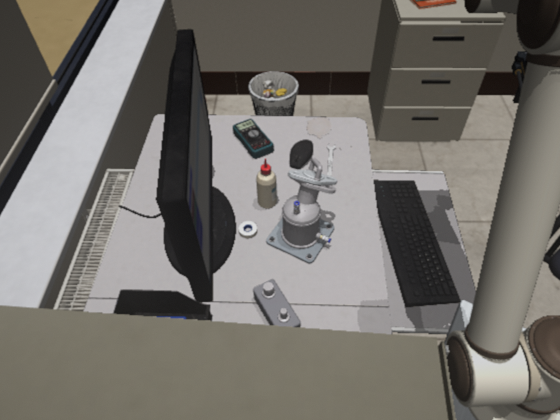

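View pics/side0.png

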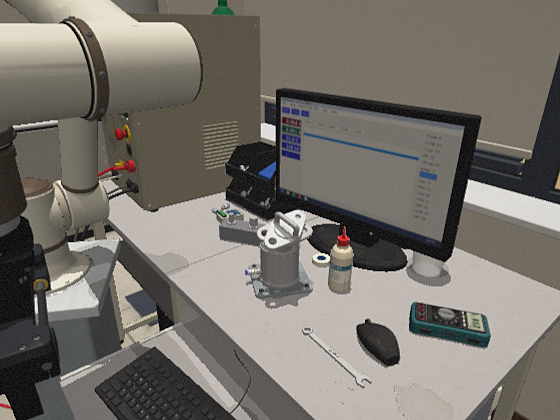

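The scene picture shows the trap at about (302,225) with the cover at (315,178), and the rest with two pins at (275,303). The side picture shows the cover, bar and holes at about (288,232) and the rest at (240,230). Next I'll look with the wrist camera along the neck axis.

```bash
cat >> h.py <<'E'
def ori(y,z):
    "tool euler angles from its y and z directions"
    z=np.array(z,float);z/=np.linalg.norm(z); y=np.array(y,float); y-=z*(y@z); y/=np.linalg.norm(y)
    return R.from_matrix(np.c_[np.cross(y,z),y,z]).as_euler("xyz",degrees=True)
N0=np.array([0,-.5,.866]); X0=np.array([0,.866,.5]); Y0=np.array([-1.,0,0])
E
python3 - <<'E'
from h import *
C=np.array([.558,-.19,.175])
for s in (1,-1):
  for th in (0,.5,1.15):
    y=s*(np.cos(th)*Y0-np.sin(th)*X0)
    for d in (.04,.13,.2): print(s,th,d,env.inverse_kinematics(C+d*N0,ori(y,-N0)))
for p in ([.525,.08],[.47,.115]):
  for yaw in (0,45,90,135,180,-45): print(p,yaw,env.inverse_kinematics([*p,.2],[180,0,yaw]))
E
```

```text
1 0 0.04 [-20.8185  27.8868  12.3813 -27.9186 -86.5445  25.5336]
1 0 0.13 [-24.3447  27.6715  22.9533 -27.3683 -97.7114  23.6117]
1 0 0.2 [ -27.0161   28.8056   33.1874  -27.7647 -107.0153   21.7301]
1 0.5 0.04 [-20.8185  27.8868  12.3813 -27.9186 -86.5445  54.1809]
1 0.5 0.13 [-24.3447  27.6715  22.9533 -27.3683 -97.7114  52.259 ]
1 0.5 0.2 [ -27.0161   28.8056   33.1874  -27.7647 -107.0153   50.3775]
1 1.15 0.04 [-20.8185  27.8868  12.3813 -27.9186 -86.5445  91.4233]
1 1.15 0.13 [-24.3447  27.6715  22.9533 -27.3683 -97.7114  89.5013]
1 1.15 0.2 [ -27.0161   28.8056   33.1874  -27.7647 -107.0153   87.6198]
-1 0 0.04 [ -20.8185   27.8868   12.3813  -27.9186  -86.5445 -154.4664]
-1 0 0.13 [ -24.3447   27.6715   22.9533  -27.3683  -97.7114 -156.3883]
-1 0 0.2 [ -27.0161   28.8056   33.1874  -27.7647 -107.0153 -158.2699]
-1 0.5 0.04 [ -20.8185   27.8868   12.3813  -27.9186  -86.5445 -125.8191]
-1 0.5 0.13 [ -24.3447   27.6715   22.9533  -27.3683  -97.7114 -127.741 ]
-1 0.5 0.2 [ -27.0161   28.8056   33.1874  -27.7647 -107.0153 -129.6225]
-1 1.15 0.04 [-20.8185  27.8868  12.3813 -27.9186
[... 366 characters left out ...]
3343 153.8237]
[0.525, 0.08] 135 [  26.1763   13.967   -14.6987    0.      -61.3343 -161.1763]
[0.525, 0.08] 180 [  26.1763   13.967   -14.6987   -0.      -61.3343 -116.1763]
[0.525, 0.08] -45 [ 26.1763  13.967  -14.6987   0.     -61.3343  18.8237]
[0.47, 0.115] 0 [ 33.0335   9.3515 -20.7475   0.     -59.901   56.9665]
[0.47, 0.115] 45 [ 33.0335   9.3515 -20.7475   0.     -59.901  101.9665]
[0.47, 0.115] 90 [ 33.0335   9.3515 -20.7475   0.     -59.901  146.9665]
[0.47, 0.115] 135 [  33.0335    9.3515  -20.7475    0.      -59.901  -168.0335]
[0.47, 0.115] 180 [  33.0335    9.3515  -20.7475   -0.      -59.901  -123.0335]
[0.47, 0.115] -45 [ 33.0335   9.3515 -20.7475   0.     -59.901   11.9665]
```

```bash
python3 - <<'E'
from h import *
C=np.array([.558,-.19,.175])
ims=[]
for k,(d,off,th) in enumerate(((.19,0*X0,.4),(.19,-.06*Y0,.8))):
    y=np.cos(th)*Y0-np.sin(th)*X0
    env.goto(C+d*N0+off,ori(y,-N0)); env.dwell(.2)
    f=env.grab_frame("wrist"); cv2.imwrite(f"pics/w{k}.png",f["image"]); ims.append(f["image"])
    print(f["fx"],f["cx"],f["cy"],f["position"],f["orientation"],env.read_state()["position"])
    for t in ("cover","cover_big","cover_small","cover_bar","trap"):
        print(t,[(np.round(d["xyz"],4),round(d["score"],2)) for d in env.search_frame(f,t)[:2]])
cv2.imwrite("pics/w01.png",cv2.resize(np.vstack(ims),None,fx=.714,fy=.714)) if 0 else None
print(env.read_state()["clock"])
E
```

```text
333.6365152100083 281.985091517035 216.6493313852915 [ 0.5888 -0.4286  0.4435] [ -44.6388   11.2329 -159.9467] [ 0.5576 -0.2855  0.3395]
cover [(array([ 0.5689, -0.1945,  0.1715]), 0.92)]
cover_big [(array([ 0.5653, -0.1921,  0.1722]), 0.66), (array([0.4727, 0.1025, 0.0587]), 0.36)]
cover_small [(array([ 0.5647, -0.1925,  0.1712]), 0.64)]
cover_bar [(array([ 0.5683, -0.195 ,  0.1706]), 0.95)]
trap [(array([ 0.5701, -0.18  ,  0.1458]), 0.73), (array([ 0.564 , -0.1928,  0.1711]), 0.72)]
333.6365152100083 281.985091517035 216.6493313852915 [ 0.6744 -0.4129  0.4534] [ -38.4865   21.0357 -138.2991] [ 0.6174 -0.2853  0.3405]
cover [(array([ 0.5736, -0.1925,  0.1698]), 0.6)]
cover_big [(array([ 0.572 , -0.193 ,  0.1764]), 0.72)]
cover_small [(array([ 0.5663, -0.1885,  0.1744]), 0.64), (array([ 0.7016, -0.1993,  0.095 ]), 0.41)]
cover_bar [(array([ 0.5709, -0.1961,  0.1741]), 0.83), (array([ 0.5709, -0.1906,  0.168 ]), 0.69)]
trap [(array([ 0.5772, -0.1818,  0.1415]), 0.81)]
4.4667
```

View pics/w0.png

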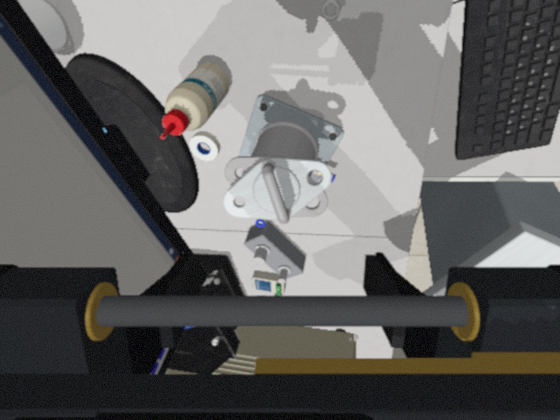

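View pics/w1.png

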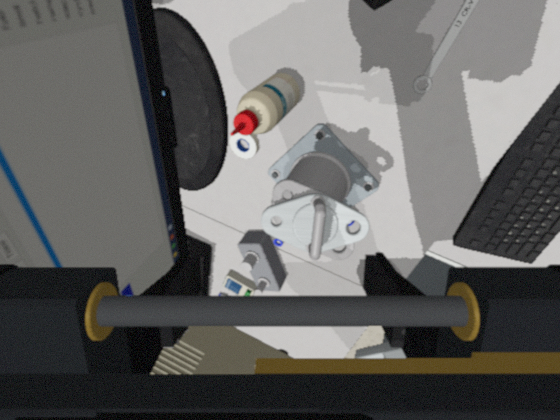

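Wrist picture w0 shows the cover with a big hole at about (319,177) and a small one at (240,200), the bar between (267,172) and (285,218), and the neck flange showing from underneath. In w1 the holes are at about (353,227) and (277,222). I'll enlarge both.

```bash
python3 - <<'E'
import cv2,numpy as np
a=cv2.imread("pics/w0.png")[140:235,215:345]; b=cv2.imread("pics/w1.png")[170:265,252:382]
u=[cv2.resize(i,None,fx=6,fy=6,interpolation=cv2.INTER_CUBIC) for i in (a,b)]
for i,(im,o) in enumerate(zip(u,((215,140),(252,170)))):
    for x in range(0,130,10): cv2.putText(im,str(x+o[0]),(x*6,8),0,.3,(0,0,255),1); cv2.line(im,(x*6,0),(x*6,im.shape[0]),(0,0,255),1) if x%20==0 else 0
    for y in range(0,95,10): cv2.putText(im,str(y+o[1]),(0,y*6+4),0,.3,(0,0,255),1); cv2.line(im,(0,y*6),(im.shape[1],y*6),(0,0,255),1) if y%20==0 else 0
    cv2.imwrite(f"pics/c{i}.png",im)
E
```

```text
(no output)
```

View pics/c0.png

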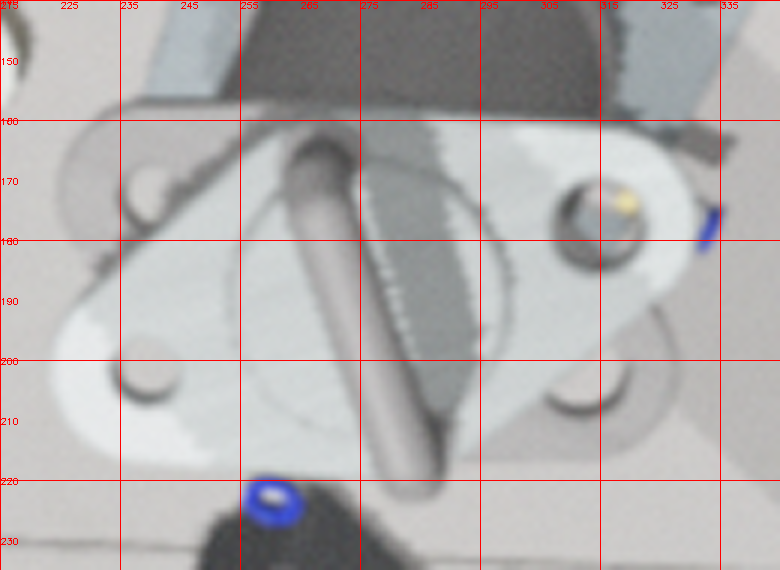

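View pics/c1.png

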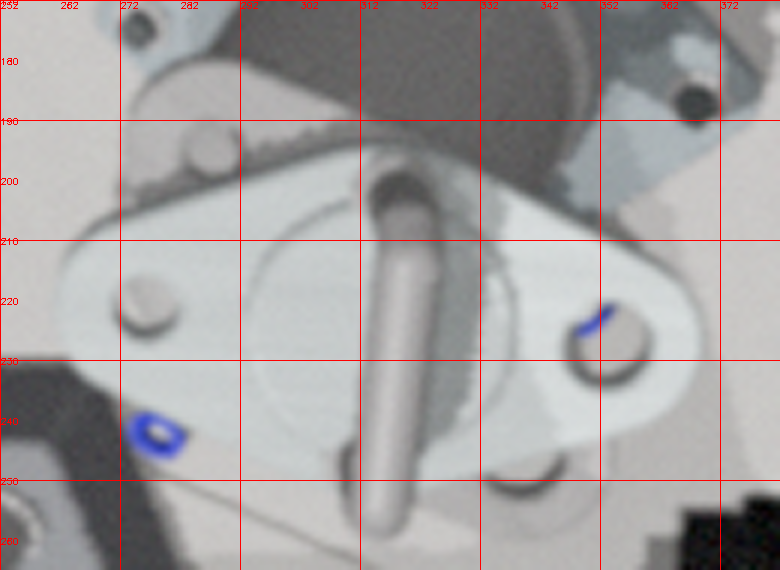

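c0 and c1 show the cover mouths clearly, big at (314.6,177.1) / (352.9,227.1) and small at (238.9,201.1) / (276.2,220.9). The neck holes are partly visible, big at about (312.2,201.4) / (339.1,245.6) and small at about (240.4,172.2) / (287.1,194.6). Next I'll fit the neck pose and the cover angle.

```bash
cat >> h.py <<'E'
from scipy.optimize import least_squares
WK=(333.6365,281.985,216.649)
def proj(P,cam,K=WK):
    q=R.from_euler("xyz",cam[1],degrees=True).inv().apply(np.atleast_2d(P)-cam[0])
    return np.c_[K[1]+K[0]*q[:,0]/-q[:,2], K[2]+K[0]*-q[:,1]/-q[:,2]]
def axes(psi,tilt=np.radians(30)):
    "neck axes X (up slope), Y (level), N; psi = world azimuth of the lean"
    h=np.array([np.cos(psi),np.sin(psi),0]); z=np.array([0,0,1.])
    n=np.sin(tilt)*h+np.cos(tilt)*z; x=-np.cos(tilt)*h+np.sin(tilt)*z
    return x,np.cross(n,x),n
def pts(p):
    "p = neck point on flange top plane(3), psi, theta -> nb, ns, cb, cs"
    X,Y,N=axes(p[3]); c=p[:3]; yc=np.cos(p[4])*Y-np.sin(p[4])*X
    return np.array([c+.044*Y,c-.044*Y,c+.012*N+.044*yc,c+.012*N-.044*yc])
def fit(obs,p0=(.56,-.19,.16,-np.pi/2,.7)):
    "obs: list of (cam, 4x2 pixels (nan = unseen), weights)"
    def res(p):
        r=np.concatenate([((proj(pts(p),c)-o)*np.array(w)[:,None]).ravel() for c,o,w in obs]); return r[~np.isnan(r)]
    return least_squares(res,p0,x_scale=[.01,.01,.01,.1,.1]),res
E
python3 - <<'E'
from h import *
w=[.5,.5,1,1]
obs=[(([.5888,-.4286,.4435],[-44.6388,11.2329,-159.9467]),np.array([[312.2,201.4],[240.4,172.2],[314.6,177.1],[238.9,201.1]]),w),
     (([.6744,-.4129,.4534],[-38.4865,21.0357,-138.2991]),np.array([[339.1,245.6],[287.1,194.6],[352.9,227.1],[276.2,220.9]]),w)]
s,r=fit(obs); print(s.x,np.degrees(s.x[3:])); print(r(s.x).reshape(-1,2))
J=s.jac; print("sd",np.sqrt(np.diag(np.linalg.inv(J.T@J)))*.5)
print(pts(s.x)); np.save("neck.npy",s.x)
E
```

```text
[ 0.5649 -0.1786  0.1564 -1.5572  0.7027] [-89.2227  40.2623]
[[-0.1129  0.0042]
 [-0.0556  0.1887]
 [-0.0452  0.0034]
 [ 0.0109  0.1701]
 [-0.0706  0.0388]
 [ 0.2059  0.0961]
 [ 0.0922 -0.0418]
 [ 0.0558 -0.2333]]
sd [0.0004 0.001  0.0012 0.0164 0.0143]
[[ 0.5209 -0.1792  0.1564]
 [ 0.6089 -0.178   0.1564]
 [ 0.5318 -0.2096  0.1526]
 [ 0.5983 -0.1595  0.181 ]]
```

```bash
python3 - <<'E'
from h import *
p=np.load("neck.npy"); X,Y,N=axes(p[3]); c=p[:3]; th=p[4]
y=np.cos(th)*Y-np.sin(th)*X; o=ori(y,-N)
env.goto(c+.14*N,o); env.gripper_to(.55)
print(env.move_straight(c+.024*N,rate=.1,force_limit=12))
f0=env.read_state()["force"]
env.gripper_to(0,20); s=env.read_state(); print(s["force"]-f0,s["opening"]*87,s["position"]-c, s["finger_force"])
j=s["joint_positions"].copy(); j[5]-=np.degrees(th)*.5; env.set_joints(j)
s=env.read_state(); print(s["force"]-f0,s["wrist_torque"])
j[5]-=np.degrees(th)*.5; env.set_joints(j); env.dwell(.2)
s=env.read_state(); print(s["force"]-f0,s["wrist_torque"],s["tool_rot"],s["opening"]*87)
env.gripper_to(.55); print(env.read_state()["force"]-f0)
env.move_straight(c+.15*N,rate=.15)
env.goto(c+.19*N,ori(np.cos(.4)*Y-np.sin(.4)*X,-N)); env.dwell(.2)
f=env.grab_frame("wrist"); cv2.imwrite("pics/w2.png",f["image"]); print(f["position"],f["orientation"])
q=proj(pts(p),(f["position"],f["orientation"]))[1:3].mean(0).astype(int)-[65,48]; print(q)
im=cv2.resize(f["image"][q[1]:q[1]+95,q[0]:q[0]+130],None,fx=6,fy=6,interpolation=cv2.INTER_CUBIC); cv2.imwrite("pics/c2.png",im)
print(env.read_state()["clock"])
E
```

```text
False
[-3.1755 -2.2414  0.0809] 11.351675848386275 [-0.0006 -0.0125  0.0205] 20.01668941229582
[-1.8352 -0.4577 -0.1678] [-1.3606  0.3162  0.185 ]
[-0.4468 -0.287   0.2053] [-1.3093  0.1909  0.0785] [179.958   29.9754 -89.1606] 11.128868458580937
[0.8321 1.2078 0.0838]
[ 0.5996 -0.4155  0.4236] [ -44.7571   11.1393 -159.1458]
[218 131]
11.5167
```

View pics/c2.png

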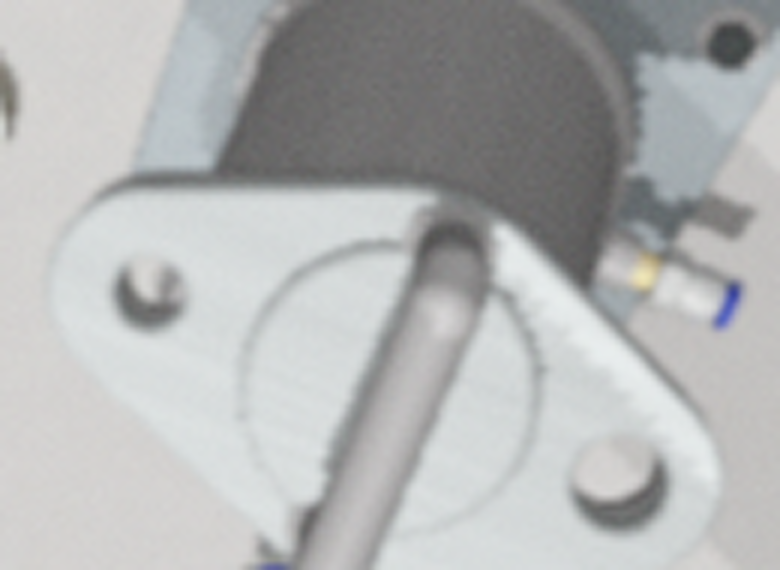

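c2 shows the cover in line with the neck flange, with the big hole at (320.7,211.3) and the small one at (242.6,179.1). I'll refit with this view and then look at the rest.

```bash
python3 - <<'E'
from h import *
w=[.5,.5,1,1]; n=np.nan
obs=[(([.5888,-.4286,.4435],[-44.6388,11.2329,-159.9467]),np.array([[312.2,201.4],[240.4,172.2],[314.6,177.1],[238.9,201.1]]),w),
     (([.6744,-.4129,.4534],[-38.4865,21.0357,-138.2991]),np.array([[339.1,245.6],[287.1,194.6],[352.9,227.1],[276.2,220.9]]),w),
     (([.5996,-.4155,.4236],[-44.7571,11.1393,-159.1458]),np.array([[n,n],[n,n],[320.7,211.25],[242.6,179.1]]),w)]
def res(p):
    r=np.concatenate([((proj(pts(p[[0,1,2,3,4 if i<2 else 5]]),c)-o)*np.array(w)[:,None]).ravel() for i,(c,o,w) in enumerate(obs)]); return r[~np.isnan(r)]
s=least_squares(res,[.565,-.178,.156,-1.557,.7,0],x_scale=[.01,.01,.01,.1,.1,.1])
print(s.x,np.degrees(s.x[3:])); print(res(s.x)[-4:],abs(res(s.x)).max()); np.save("neck2.npy",s.x)
y=[-.48,-.88,0]; ims=[]
for k,t in enumerate(([.50,.085,.24],[.47,.045,.24])):
    env.goto(t,ori(y,[0,0,-1])); env.dwell(.2)
    f=env.grab_frame("wrist"); cam=(f["position"],f["orientation"]); print(*cam)
    for nm in ("pin_thick","pin_thin","rest"): print(nm,[(np.round(d["xyz"],4),round(d["score"],2)) for d in env.search_frame(f,nm)[:2]])
    q=proj([.5,.1,.06],cam)[0].astype(int)-[65,48]; q=np.clip(q,0,[430,325]); print(q)
    ims.append(cv2.resize(f["image"][q[1]:q[1]+100,q[0]:q[0]+130],None,fx=6,fy=6,interpolation=cv2.INTER_CUBIC)); cv2.imwrite(f"pics/r{k}.png",ims[-1]); cv2.imwrite(f"pics/w{3+k}.png",f["image"])
print(env.read_state()["clock"])
E
```

```text
[ 0.5651 -0.1787  0.1567 -1.5571  0.7027 -0.0007] [-89.2149  40.2616  -0.0413]
[ 0.2864 -0.0843  0.223  -0.1203] 0.2863980672739217
[0.5703 0.0473 0.402 ] [ -16.6156    0.0217 -118.7128]
pin_thick [(array([0.5312, 0.0739, 0.079 ]), 0.81)]
pin_thin [(array([0.4735, 0.1062, 0.059 ]), 0.64)]
rest [(array([0.5038, 0.0925, 0.045 ]), 0.57)]
[205 155]
[0.5404 0.0087 0.4021] [ -16.5971    0.0354 -118.5722]
pin_thick [(array([0.5304, 0.0685, 0.0726]), 0.91)]
pin_thin [(array([0.4745, 0.1065, 0.0606]), 0.73)]
rest [(array([0.5042, 0.0922, 0.0447]), 0.85)]
[159 147]
14.0583
```

View pics/r0.png

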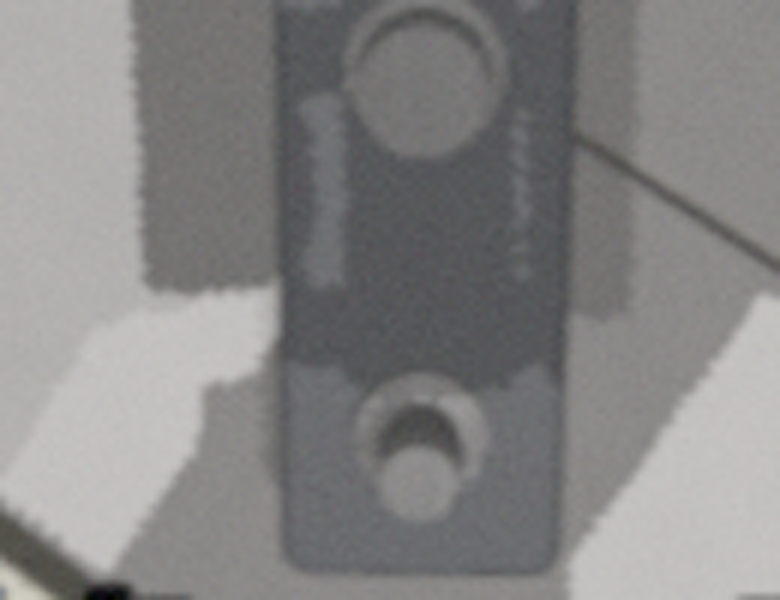

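r0 shows the thick pin's grip top at (274.9,169.8) and the thin pin's top at (274.4,234.4). The thin pin stands slightly off-centre in its hole. I'll intersect those rays with z = 75 mm, cross-check with the second view, and pick the thick pin.

```bash
cat >> h.py <<'E'
def ray(px,cam,z,K=WK):
    d=R.from_euler("xyz",cam[1],degrees=True).apply([(px[0]-K[1])/K[0],-(px[1]-K[2])/K[0],-1]); c=np.array(cam[0])
    return c+d*(z-c[2])/d[2]
def st(): return env.read_state()
E
python3 - <<'E'
from h import *
cam0=([.5703,.0473,.402],[-16.6156,.0217,-118.7128]); cam1=([.5404,.0087,.4021],[-16.5971,.0354,-118.5722])
A=ray([274.9,169.75],cam0,.075); B=ray([274.4,234.4],cam0,.075); print(A,B,np.linalg.norm(A-B))
im=cv2.imread("pics/w4.png",0)
for P,r in ((A,11),(B,7)):
    u=proj(P,cam1)[0]; x,y=np.round(u).astype(int)
    g=cv2.resize(im[y-22:y+23,x-22:x+23],None,fx=6,fy=6,interpolation=cv2.INTER_CUBIC); rr=r*1.02*6
    h=cv2.HoughCircles(cv2.GaussianBlur(g,(9,9),2),cv2.HOUGH_GRADIENT,1,15,param1=40,param2=12,minRadius=int(rr*.9),maxRadius=int(rr*1.1))
    print(u, None if h is None else [[ (a+.5)/6-.5+x-22,(b+.5)/6-.5+y-22,q/6] for a,b,q in h[0][:3]])
np.save("pins.npy",[A,B])
E
```

```text
[0.5303 0.0773 0.075 ] [0.4717 0.1105 0.075 ] 0.06730391003868309
[225.3942 161.84  ] None
[227.492  227.3282] None
```

View pics/r1.png

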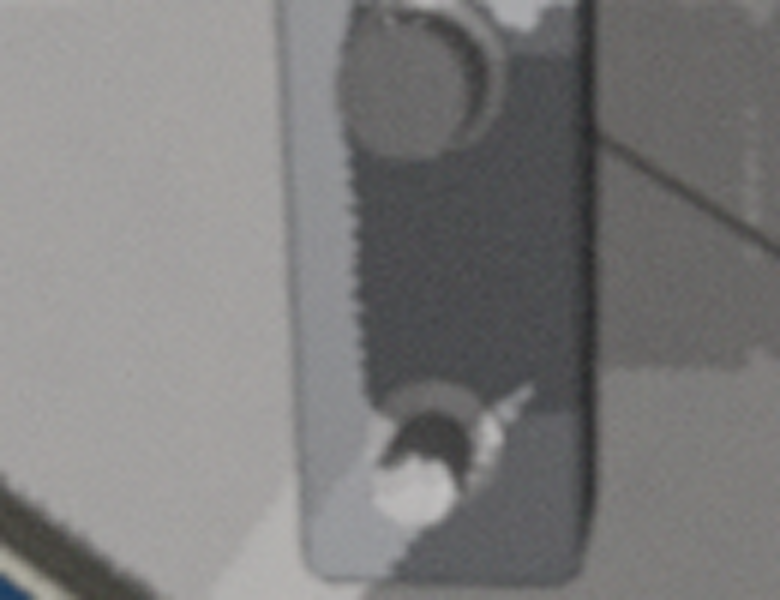

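In r1 both predicted pin centres agree with the picture, at about (404,91) and (415,487) in the crop. I'll pick the thick pin now.

```bash
cat >> h.py <<'E'
NK=np.load("neck2.npy"); XN,YN,N=axes(NK[3]); CB=pts(NK[[0,1,2,3,5]])[2]; CS=pts(NK[[0,1,2,3,5]])[3]
PINS=np.load("pins.npy"); YP=[-.49,-.87,0]
def pick(P,force):
    o=ori(YP,[0,0,-1]); t=lambda z: np.array([P[0],P[1],z])
    env.goto(t(.14),o); env.gripper_to(.6)
    print("touch",env.move_straight(t(.052),rate=.08,force_limit=10)); f0=st()["force"]
    env.gripper_to(0,force); s=st(); print("grip",s["opening"]*87,s["force"]-f0,s["position"])
    env.move_straight(t(.12),rate=.12); s=st(); print("lift",s["opening"]*87,s["force"]-f0)
    env.move_straight(t(.33),rate=.3)
def rel(H):
    "TCP relative to a hole's mouth, mm in neck axes"
    return (np.array([XN,YN,N])@(st()["position"]-H))*1e3
E
python3 - <<'E'
from h import *
pick(PINS[0],40)
o=ori(-XN,-N); env.goto(CB+.15*N,o); print(rel(CB))
env.move_straight(CB+.052*N,rate=.12); env.dwell(.2); s=st(); f0=s["force"]; print(rel(CB),s["opening"]*87,s["tool_rot"],o)
hit=env.move_straight(CB+.020*N,rate=.03,force_limit=12); s=st(); print(hit,rel(CB),np.array([XN,YN,N])@(s["force"]-f0),s["opening"]*87,s["clock"])
E
```

```text
touch False
grip 20.72213860193979 [-0.0272 -0.5753  0.9366] [0.5301 0.0772 0.0521]
lift 20.97525046448755 [ 0.2371  0.3166 -2.4319]
[  0.3903  -0.169  148.9524]
[-0.1029 -0.2572 52.7343] 21.164405593169906 [-150.0378   -0.0699    0.7606] [-150.        0.        0.7851]
False [-0.0141 -0.1244 20.2579] [-1.4123 -0.2489 -0.4364] 20.85922325536636 22.175
```

```bash
python3 - <<'E'
from h import *
f0=st()["force"]; M=np.array([XN,YN,N])
hit=env.move_straight(CB+.001*N,rate=.03,force_limit=20); s=st(); print(hit,rel(CB),M@(s["force"]-f0),s["opening"]*87)
env.gripper_to(.6); s=st(); print(rel(CB),M@(s["force"]-f0))
env.move_straight(CB+.08*N,rate=.12); print(M@(st()["force"]-f0))
f=env.grab_frame("wrist"); cv2.imwrite("pics/w5.png",f["image"]); cam=(f["position"],f["orientation"])
print(proj(np.array([CB,CS,CB+.03*N]),cam), [(np.round(M@(d["xyz"]-CB)*1e3,1),d["score"]) for d in env.search_frame(f,"pin_thick")],s["clock"])
E
```

```text
True [-0.4589 -0.095   9.4298] [2.8508 0.2387 4.5673] 21.338676788854002
[-0.7757  0.3052  8.5923] [ 1.2204 -0.3123  1.6054]
[1.3145 0.4357 1.6763]
[[282.8444 225.6499]
 [283.1569 103.3493]
 [283.0142 239.6165]] [(array([ 0.7, -1.6, 30.3]), 0.72)] 23.4833
```

```bash
cat >> h.py <<'E'
M=np.array([XN,YN,N])
def press(H,z0,z1,force,rate=.02):
    "touch with shut fingers at H along -N; returns TCP height over the cover plane at contact"
    env.move_straight(H+z0*N,rate=.15); env.dwell(.15); f0=st()["force"]
    hit=env.move_straight(H+z1*N,rate=rate,force_limit=force); s=st(); r=rel(H); print("press",hit,r,M@(s["force"]-f0))
    env.dwell(.1); print("  held",rel(H),M@(st()["force"]-f0))
    env.move_straight(H+z0*N,rate=.1); return r[2]
E
python3 - <<'E'
from h import *
AX=(CB+CS)/2
env.gripper_to(0)
press(AX,.05,.03,5)
press(CB,.045,.022,5)
press(CB,.045,.018,30)
press(CB,.045,.022,5)
print(st()["clock"])
E
```

```text
press True [-0.0481  0.067  38.7075] [1.735  0.2494 3.432 ]
  held [-0.0967  0.0914 38.6458] [2.1361 0.3617 3.8072]
press True [-0.2032  0.0155 32.8266] [1.5362 0.1952 5.0802]
  held [-0.2289  0.0254 32.8124] [1.0971 0.1564 6.291 ]
press True [-0.9295 -0.0522 32.8489] [2.5983 0.1682 3.9375]
  held [-0.8977 -0.0758 32.8389] [0.3516 0.6567 4.5517]
press True [-0.2313  0.042  32.8393] [ 0.3878 -0.0199  4.0453]
  held [-0.2207  0.0267 32.8152] [ 1.2808 -0.3156  4.6633]
31.975
```

Touching puts the bar top at 38.7 mm and the pin top at 32.8 mm. The difference is 5.9 mm against a nominal 6, so the thick pin is fully home and my height estimate is just 2.7 mm low. Now the thin pin.

```bash
python3 - <<'E'
from h import *
env.move_straight(CB+.15*N,rate=.2)
env.goto([PINS[1][0],PINS[1][1],.3],ori(YP,[0,0,-1]))
pick(PINS[1],35)
CS=CS+.0027*N
env.goto(CS+.15*N,ori(-XN,-N))
env.move_straight(CS+.052*N,rate=.12); env.dwell(.2); f0=st()["force"]; print(rel(CS))
hit=env.move_straight(CS+.020*N,rate=.03,force_limit=10); s=st(); print(hit,rel(CS),M@(s["force"]-f0),s["opening"]*87,s["clock"])
E
```

```text
touch False
grip 13.224158459362062 [-1.1939 -1.5216  0.0674] [0.4717 0.1104 0.052 ]
lift 12.842401497481722 [-0.301  -1.5445  0.5724]
[-0.089  -0.2129 52.8354]
False [-0.0278 -0.0963 20.2751] [-0.0464 -0.7505  0.5479] 13.151408467899627 43.2917
```

```bash
python3 - <<'E'
from h import *
f0=st()["force"]; CS=CS+.0027*N
hit=env.move_straight(CS+.001*N,rate=.03,force_limit=20); s=st(); print(hit,rel(CS),M@(s["force"]-f0),s["opening"]*87)
env.gripper_to(.6); env.move_straight(CS+.08*N,rate=.15); env.gripper_to(0)
press(CS,.042,.02,5)
press(CS,.042,.015,25)
env.move_straight(CS+.15*N,rate=.2); env.goto(NK[:3]+.2*N,ori(np.cos(.4)*YN-np.sin(.4)*XN,-N)); env.dwell(.2)
f=env.grab_frame("wrist"); cv2.imwrite("pics/w6.png",f["image"]); cam=(f["position"],f["orientation"])
q=proj(NK[:3],cam)[0].astype(int)-[65,50]
cv2.imwrite("pics/c6.png",cv2.resize(f["image"][q[1]:q[1]+100,q[0]:q[0]+130],None,fx=6,fy=6,interpolation=cv2.INTER_CUBIC)); print(st()["clock"])
E
```

```text
False [-0.2106 -0.1183  6.5016] [ 1.5613  3.574  15.8766] 13.08429470624288
press True [-0.9327 -0.0166 31.0206] [-0.6109 -0.3314  3.6713]
  held [-0.9878  0.0292 30.9548] [ 0.0187 -0.5846  3.4387]
press True [-2.8556 -0.7813 30.1666] [2.036  0.1708 4.7133]
  held [-2.8906 -0.7442 30.1539] [ 1.8315 -0.5614  4.7457]
52.0667
```

View pics/c6.png

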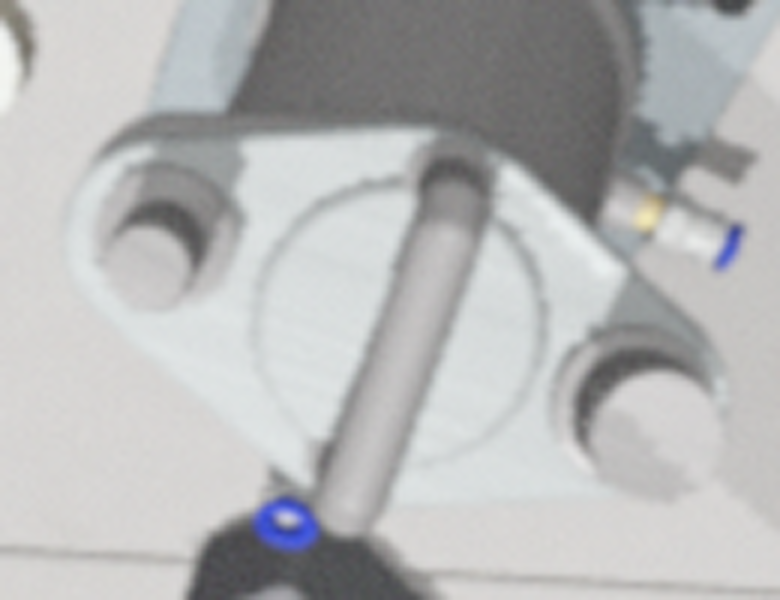

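c6 shows both pins standing in the cover with their collars on its face (thin top at crop (148,265), thick top at (655,432)). A light touch will check that the thin pin is fully home.

```bash
python3 - <<'E'
from h import *
CS=CS+.0027*N; CB=CB+.0027*N
f=env.grab_frame("wrist"); cam=(f["position"],f["orientation"]); q=proj(NK[:3],cam)[0].astype(int)-[65,50]
u=lambda P:(proj(P,cam)[0]-q+.5)*6-.5
print("pred thin top,collar",u(CS+.03*N),u(CS+.004*N),"thick",u(CB+.03*N),u(CB+.004*N))
env.goto(CS+.07*N,ori(-XN,-N))
press(CS,.036,.02,5)
print(st()["clock"])
E
```

```text
pred thin top,collar [146.6127 262.4564] [164.3094 233.7096] thick [644.3331 467.8663] [626.6715 425.5272]
press True [-0.2885 -0.1872 30.1454] [-0.3    -0.4041  4.3911]
  held [-0.3172 -0.1876 30.1172] [ 0.4642 -0.4207  4.3533]
54.5417
```

The touch puts the thin pin at the same height as the thick one, so it is home. The thick pin's top in c6 looks shifted from its prediction, so I'll check it numerically with its mask before handing in.

```bash
python3 - <<'E'
from h import *
CS=CS+.0027*N; CB=CB+.0027*N
f=env.grab_frame("wrist"); g=dict(f); g["shot"]=f["shot"]-1; g["image"]=cv2.imread("pics/w6.png")
c=NK[:3]; old=np.load("neck.npy")[:3]
cam=(np.array([.5996,-.4155,.4236])+(c-old)+.01*N,[-44.7571,11.1393,-159.1458]); g["position"],g["orientation"]=cam
a=np.linspace(0,2*np.pi,60)
def sil(H,rc,rg,ax=N,xx=XN,yy=YN):
    ring=lambda z,r: H+z*ax+r*(np.cos(a)[:,None]*xx+np.sin(a)[:,None]*yy)
    m=np.zeros((420,560),np.uint8)
    for zs,r in (((0,.004),rc),((.004,.03),rg)):
        cv2.fillConvexPoly(m,cv2.convexHull(np.round(proj(np.vstack([ring(z,r) for z in zs]),cam)*16).astype(np.int32)),1,shift=4)
    return m>0
def d(m): y,x=np.nonzero(m); return x.min(),x.max(),y.min(),y.max(),round(x.mean(),1),round(y.mean(),1),m.sum()
for nm,H,rc,rg in (("pin_thick",CB,.0145,.011),("pin_thin",CS,.0125,.007)):
    t=env.trace(g,nm); m0=sil(H,rc,rg); print(nm,"pred",d(m0))
    for k in t[:2]: print("  seen",round(k["score"],2),d(k["mask"]))
    if not t: continue
    best=[]
    for tx in range(-10,11,2):
        for ty in range(-10,11,2):
            Q=R.from_rotvec(np.radians(tx)*XN+np.radians(ty)*YN)
            for dx in (-.0015,0,.0015):
              for dy in (-.0015,0,.0015):
                m=sil(H+dx*XN+dy*YN,rc,rg,Q.apply(N),Q.apply(XN),Q.apply(YN)); k=t[0]["mask"]; best.append(((m&k).sum()/(m|k).sum(),tx,ty,dx,dy))
    best.sort(); print(best[-4:], "flat",max(b for b in best if b[1]==b[2]==0))
print(c-old, st()["clock"])
E
```

```text
pin_thick pred (np.int64(307), np.int64(335), np.int64(196), np.int64(228), np.float64(321.4), np.float64(211.7), np.int64(736))
  seen 0.85 (np.int64(307), np.int64(336), np.int64(194), np.int64(222), np.float64(322.1), np.float64(208.0), np.int64(679))
[(np.float64(0.9071428571428571), 4, -10, -0.0015, 0), (np.float64(0.9079497907949791), 0, -10, -0.0015, 0), (np.float64(0.9127988748241913), 2, -8, -0.0015, 0), (np.float64(0.9192634560906515), 2, -10, -0.0015, 0)] flat (np.float64(0.8166666666666667), 0, 0, -0.0015, 0)
pin_thin pred (np.int64(231), np.int64(256), np.int64(166), np.int64(190), np.float64(243.5), np.float64(178.2), np.int64(517))
  seen 0.67 (np.int64(232), np.int64(255), np.int64(167), np.int64(191), np.float64(243.4), np.float64(179.3), np.int64(481))
[(np.float64(0.9446640316205533), -4, -8, 0.0015, 0), (np.float64(0.9446640316205533), -4, -6, 0.0015, 0), (np.float64(0.9446640316205533), -4, -4, 0.0015, 0), (np.float64(0.9466403162055336), -8, -6, 0.0015, 0)] flat (np.float64(0.9136276391554703), 0, 0, 0.0015, 0)
[ 0.0001 -0.0001  0.0003] 54.6917
```

The mask fit agrees that the thick pin now leans about 8° down the slope, so its collar is not flat. I'll press it home again and re-check it at once.

```bash
cat > chk.py <<'E'
from h import *
CS=CS+.0027*N; CB=CB+.0027*N; a=np.linspace(0,2*np.pi,60)
def check(f):
    cam=(f["position"],f["orientation"])
    def sil(H,rc,rg,Q):
        ring=lambda z,r: H+Q.apply(z*N+r*(np.cos(a)[:,None]*XN+np.sin(a)[:,None]*YN))
        m=np.zeros((420,560),np.uint8)
        for zs,r in (((0,.004),rc),((.004,.03),rg)):
            cv2.fillConvexPoly(m,cv2.convexHull(np.round(proj(np.vstack([ring(z,r) for z in zs]),cam)*16).astype(np.int32)),1,shift=4)
        return m>0
    for nm,H,rc,rg in (("pin_thick",CB,.0145,.011),("pin_thin",CS,.0125,.007)):
        t=env.trace(f,nm)
        if not t: print(nm,"none"); continue
        k=t[0]["mask"]; b=[]
        for tx in range(-9,10,3):
            for ty in range(-9,10,3):
                Q=R.from_rotvec(np.radians(tx)*XN+np.radians(ty)*YN)
                for dx in (-.0015,0,.0015):
                    for dy in (-.0015,0,.0015):
                        m=sil(H+dx*XN+dy*YN,rc,rg,Q); b.append((round((m&k).sum()/(m|k).sum(),3),tx,ty,dx,dy))
        b.sort(); print(nm,round(t[0]["score"],2),*b[-4:],"flat",max(x for x in b if x[1]==x[2]==0))
E
python3 - <<'E'
from chk import *
env.move_straight(CS+.05*N,rate=.2); env.move_straight(CB+.05*N,rate=.2)
f=env.grab_frame("wrist"); print("before"); check(f)
press(CB,.038,.018,10)
f=env.grab_frame("wrist"); print("after"); check(f)
press(CB,.038,.018,5)
print(st()["clock"])
E
```

```text
before
pin_thick 0.67 (np.float64(0.699), 6, -9, -0.0015, -0.0015) (np.float64(0.699), 9, -6, -0.0015, 0) (np.float64(0.708), 9, -9, -0.0015, -0.0015) (np.float64(0.712), 9, -9, -0.0015, 0) flat (np.float64(0.584), 0, 0, -0.0015, -0.0015)
pin_thin 0.59 (np.float64(0.907), -3, -6, 0.0015, 0) (np.float64(0.908), 0, -3, 0.0015, 0) (np.float64(0.909), -6, 0, 0.0015, 0) (np.float64(0.909), 0, 0, 0.0015, 0) flat (np.float64(0.909), 0, 0, 0.0015, 0)
press True [ 0.4482 -0.2242 31.3657] [ 1.558  -0.6799  3.4851]
  held [ 0.393  -0.1605 31.3311] [ 2.97   -0.2141  3.7043]
after
pin_thick 0.64 (np.float64(0.536), 9, -9, -0.0015, 0) (np.float64(0.538), 9, -9, -0.0015, -0.0015) (np.float64(0.545), 9, -6, -0.0015, -0.0015) (np.float64(0.545), 9, -6, -0.0015, 0) flat (np.float64(0.452), 0, 0, -0.0015, 0)
pin_thin 0.64 (np.float64(0.909), -6, 3, 0.0015, 0) (np.float64(0.909), 0, 0, 0.0015, 0) (np.float64(0.91), -9, 3, 0.0015, 0) (np.float64(0.913), -6, 0, 0.0015, 0) flat (np.float64(0.909), 0, 0, 0.0015, 0)
press True [ 0.2791 -0.0748 31.2448] [0.7167 0.2454 3.4868]
  held [ 0.2401 -0.0658 31.2319] [0.8447 0.2711 4.686 ]
58.4
```

The thick pin's top is 1.2 mm high and stuck. Seating the thin pin turned the cover a touch and made the thick pin lean. I'll re-grip it, since the flat pads close along the slope and will square it up, push it home and release.

```bash
python3 - <<'E'
from chk import *
env.gripper_to(.5); T=lambda x,z: CB+x*XN+z*N
env.move_straight(T(0,.011),rate=.12,force_limit=10); print(rel(CB)); f0=st()["force"]
env.gripper_to(0,50); s=st(); print("grip",s["opening"]*87,rel(CB),M@(s["force"]-f0))
env.move_straight(T(.0004,.003),rate=.04,force_limit=22); s=st(); print("push",rel(CB),M@(s["force"]-f0))
env.gripper_to(.45); env.move_straight(T(0,.045),rate=.15); env.gripper_to(0)
env.move_straight(T(0,.024),rate=.03,force_limit=5); print("touch",rel(CB)[2]); env.move_straight(T(0,.04),rate=.15)
f=env.grab_frame("wrist"); check(f); print(st()["clock"])
E
```

```text
[-0.0627  0.1552 10.846 ]
grip 20.813664512960926 [-0.8113 -0.2277 11.8162] [-2.3105  0.9917  3.1206]
push [-1.1457 -0.2836 11.8182] [0.8942 1.7379 5.0569]
touch 30.100565226214826
pin_thick 0.72 (np.float64(0.592), 9, -3, -0.0015, 0) (np.float64(0.595), 9, -3, -0.0015, -0.0015) (np.float64(0.596), 9, 0, -0.0015, -0.0015) (np.float64(0.601), 9, 0, -0.0015, 0) flat (np.float64(0.539), 0, 0, -0.0015, -0.0015)
pin_thin 0.96 (np.float64(0.914), -3, -6, 0.0015, 0) (np.float64(0.916), -9, -3, 0.0015, 0) (np.float64(0.916), -6, -3, 0.0015, 0) (np.float64(0.918), -6, -6, 0.0015, 0) flat (np.float64(0.901), 0, 0, 0.0015, 0)
63.3917
```

```bash
python3 - <<'E'
from chk import *
env.move_straight(CB+.12*N,rate=.25); env.goto(NK[:3]+.2*N,ori(np.cos(.4)*YN-np.sin(.4)*XN,-N)); env.dwell(.1)
f=env.grab_frame("wrist"); cv2.imwrite("pics/w7.png",f["image"]); check(f); print(st()["clock"])
E
```

```text
pin_thick 0.69 (np.float64(0.926), 0, -3, 0, 0) (np.float64(0.927), 3, 0, -0.0015, 0) (np.float64(0.934), 3, -6, 0, 0) (np.float64(0.945), 3, -3, 0, 0) flat (np.float64(0.912), 0, 0, -0.0015, 0)
pin_thin 0.74 (np.float64(0.849), -3, -3, 0.0015, 0) (np.float64(0.849), 0, -6, 0.0015, 0) (np.float64(0.851), 0, -9, 0, 0) (np.float64(0.854), 0, -9, 0.0015, 0) flat (np.float64(0.834), 0, 0, 0, 0)
65.2417
```

```bash
python3 - <<'E'
from chk import *
a,b=[cv2.cvtColor(cv2.imread(f"pics/w{k}.png"),cv2.COLOR_BGR2GRAY).astype(np.float32) for k in (6,7)]
cam=(np.array([.5996,-.4155,.4236])+.01*N+[.0001,-.0001,.0003],[-44.7571,11.1393,-159.1458])
win=cv2.createHanningWindow((24,24),cv2.CV_32F)
for n,P,h in (("thin top",CS+.03*N,12),("thin collar",CS+.004*N,12),("thick top",CB+.03*N,12),("bar",(CB+CS)/2+.036*N,12),("neck body/plate",NK[:3]+.06*XN*0-.03*YN+.0*N,12)):
    x,y=np.round(proj(P,cam)[0]).astype(int); s=np.s_[y-h:y+h,x-h:x+h]
    print(n,cv2.phaseCorrelate(a[s],b[s],win))
E
```

```text
thin top ((0.07847741853085388, -0.2675739861392987), 0.9271320775151253)
thin collar ((-0.05571057513807354, -0.3353919191108421), 1.0370921616752942)
thick top ((0.16615568171893358, 0.5970707895472405), 0.953912210961183)
bar ((-0.1190585083975364, -0.10643005713487952), 1.0039739120337698)
neck body/plate ((-0.029770237804847, 0.11022750838614037), 1.069828895231088)
```

```bash
python3 - <<'E'
from chk import *
a,b=[cv2.imread(f"pics/w{k}.png") for k in (6,7)]
f=env.grab_frame("wrist"); cam=(f["position"],f["orientation"]); print(cam)
for n,P in (("thick top",CB+.03*N),("thin top",CS+.03*N),("bar",(CB+CS)/2+.036*N)):
    x,y=np.round(proj(P,cam)[0]).astype(int); 
    t=a[y-14:y+10,x-11:x+12]; r=cv2.matchTemplate(b[y-26:y+22,x-23:x+24],t,cv2.TM_CCOEFF_NORMED); _,m,_,l=cv2.minMaxLoc(r); print(n,(x,y),np.array(l)-12,m)
x,y=np.round(proj(CB+.03*N,cam)[0]).astype(int)
for k,im in (("w6",a),("w7",b)): print(k,"column",x,"rows",y-24,im[y-24:y+16,x,1])
for k in env.trace(f,"pin_thick")[:1]: yy,xx=np.nonzero(k["mask"]); print(xx.min(),xx.max(),yy.min(),yy.max(),xx.mean(),yy.mean(),len(xx))
print(st()["clock"])
E
```

```text
(array([ 0.5998, -0.421 ,  0.4339]), array([ -44.6438,   11.2483, -159.0741]))
thick top (np.int64(324), np.int64(217)) [-1  3] 0.9080143570899963
thin top (np.int64(241), np.int64(183)) [ 0 -1] 0.9923126697540283
bar (np.int64(283), np.int64(202)) [ 0 -1] 0.9937050342559814
w6 column 324 rows 193 [148 130 131 141 132 106  94  96 121 172 206 213 211 210 212 211 209 209
 207 202 194 192 189 195 192 190 192 188 188 192 202 212 212 212 212 213
 213 212 214 213]
w7 column 324 rows 193 [153 154 137 126 137 142 129 110  92  91  93 108 148 204 217 218 219 217
 210 200 196 194 193 196 195 196 198 196 198 194 195 194 194 202 208 213
 214 214 214 213]
306 334 195 226 321.2650771388499 210.02524544179522 713
65.3417
```

The thick pin's top moved back about 4 px and is now within 1 px of its flat, seated prediction, with its touch height right. The thin pin only moved with the camera, so I'm handing in.

```bash
python3 -c "
from h import *
print(env.close_job())"
```

```text
the job is handed in; nothing more can be done
None
```

I turned the cover into line, pushed the thick pin and then the thin pin fully home, let go of everything, and handed the job in at about 65 s; seating the thin pin had tilted the thick one, so I squared it up and pushed it home again before handing in.

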